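# Make up the work-holding and finishing kits

## Task

Make up the two job kits from the stock on the table: the stop block, the wedge and the long dowel go on the red kit board, the sanding block and the roll of black tape on the blue one. Lay each thing flat and squarely on the white silhouette of its own shape, within about a centimetre, and let go of everything. The short dowel belongs to no kit: leave it where it lies.

Things in the scene. Friction and masses are not known exactly. Their poses are not given: they have to be found in the camera images.
- red_board: Red fixed kit board, flat painted plate 210 mm (its x) by 130 mm (its y), 8 mm thick, with flat white silhouettes (paint only, no recess). Origin at the centre of its underside, on the table top; z up; the things' surface is 8 mm above the origin. Silhouettes on its centre line (y = 0), long sides along its y: at x = -70 mm the stop block (45 x 85 mm), at x = +5 mm the wedge (30 x 100 mm), at x = +70 mm the long dowel (10 x 75 mm).
- blue_board: Blue fixed kit board, flat painted plate 210 mm (its x) by 130 mm (its y), 8 mm thick, with flat white silhouettes (paint only, no recess). Origin at the centre of its underside, on the table top; z up; the things' surface is 8 mm above the origin. Silhouettes on its centre line (y = 0): at x = -55 mm the sanding block (59 x 104 mm, long side along its y), at x = +50 mm the tape roll (a disc of 53 mm).
- stop_block_center (a point): Planed hardwood stop block with a small round peg-hole mark, 45 (x) x 85 (y) x 38 (z) mm, loose, about 0.18 kg. Point at its centre, 19 mm above its underside; y along its length, z up.
- wedge_center (a point): Light wooden wedge, 30 mm wide (x), 100 mm long (y), rising evenly from a thin edge at one end to 26 mm at the other; flat underside, upright parallel sides. Loose. Point at the middle of its length and width, 6.5 mm above its underside (it is 13 mm high there); y along its length, z up. Either end may point either way on the board.
- long_dowel_center (a point): Long beech dowel, 75 mm long (y), 10 mm thick, lying down; it does not roll. Loose. Point at its centre, 5 mm above its underside; y along its length, z up.
- sanding_block_center (a point): Brown cork sanding block with abrasive paper round its foot, 59 (x) x 104 (y) x 31 (z) mm, loose, about 0.09 kg. Point at its centre, 14 mm above the surface it stands on; y along its length, z up.
- tape_roll_center (a point): Roll of black tape with a pale core, lying flat, about 52 mm across, 19 mm high, loose; grasp it across the outside. It has no preferred direction. Point on its axis, 9.5 mm above its underside; z up.
- short_dowel_center (a point): Short beech dowel, 55 mm long (y), 10 mm thick, lying down; a spare that belongs to no kit and stays where it lies. Point at its centre, 5 mm above its underside; y along its length, z up.
Mind the look-alikes: they are no part of the job. What is shaped like the part that bears stop_block_center but turquoise is not meant.

How it is judged (in metres and radians):
At the end, for the whole second after the job is handed in: Each kit thing lies flat and at rest on its silhouette on its board, centre within 12 mm along each board axis, long things within 0.22 rad of the silhouette's direction (either way round); the short dowel within 15 mm of its starting place (x of stop_block_center in the frame of red_board between -0.082 and -0.058 m and y of stop_block_center in the frame of red_board between -0.012 and 0.012 m and z of stop_block_center in the frame of red_board between 0.022 and 0.032 m and angle between each of stop_block_center, wedge_center, long_dowel_center, sanding_block_center, tape_roll_center's own z axis and vertical below 0.12 rad and angle between the y axis of each of stop_block_center, wedge_center, long_dowel_center and the y axis of red_board, either way round below 0.22 rad and linear speed of each of stop_block, wedge, long_dowel, sanding_block, tape_roll below 0.02 m/s and x of wedge_center in the frame of red_board between -0.007 and 0.017 m and y of wedge_center in the frame of red_board between -0.012 and 0.012 m and z of wedge_center in the frame of red_board between 0.0095 and 0.0195 m and x of long_dowel_center in the frame of red_board between 0.058 and 0.082 m and y of long_dowel_center in the frame of red_board between -0.012 and 0.012 m and z of long_dowel_center in the frame of red_board between 0.008 and 0.018 m and x of sanding_block_center in the frame of blue_board between -0.067 and -0.043 m and y of sanding_block_center in the frame of blue_board between -0.012 and 0.012 m and z of sanding_block_center in the frame of blue_board between 0.017 and 0.027 m and angle between the y axis of sanding_block_center and the y axis of blue_board, either way round below 0.22 rad and x of tape_roll_center in the frame of blue_board between 0.038 and 0.062 m and y of tape_roll_center in the frame of blue_board between -0.012 and 0.012 m and z of tape_roll_center in the frame of blue_board between 0.0125 and 0.0225 m and distance of short_dowel_center from where it was at the start of the episode below 0.015 m); the robot touches nothing.
It fails at once if the spare short dowel is picked up or pushed away (distance of short_dowel_center from where it was at the start of the episode above 0.025 m).
It also fails if it takes over 136 s, if anything falls off the work surface, if the arm or the gripper's body presses on something with over 40 N, if the wrist force passes 120 N, or if a joint passes its speed limit or range.

## Robot

A 7-joint arm with a two-finger parallel gripper is mounted at the origin on a cart in front of the work surface, level with it; the furniture and walls round the work are solid. World frame = base frame: x ahead of the robot, y to its left, z up, the work surface at z = 0. Lengths are in mm, angles in rad, forces in N, time in s.
With the tool pointing down it reaches from about 400 to 850 mm from the base axis. Payload 10.4 kg.
Tool frame: the origin (TCP) lies midway between the tips of the shut fingers; the grasp point (between the pads) lies 19 mm behind it; z points along the fingers, y is the direction in which the jaws open and shut (so a half turn about z gives the same grasp; the last joint's range is limited). The gripper opens to 85 mm and grips with 20 to 120 N. Pads are 22 mm wide; open, the fingers measure 114 mm over their backs; the gripper's body (76 mm by 85 mm) begins 54 mm behind the grasp point. The pads swing forward as they close: fully open they stand 13 mm farther back than shut.
Start: joints at [1.207, 0.332, -0.065, 1.46, 0.022, 1.35, -0.088], TCP at [208.923, -589.069, 231.338] pointing down, gripper open.
Joint ranges: [-2.6, 2.6], [-0.5, 2.12], [-1.47, 1.34], [0.16, 2.42], [-1.27, 4.41], [0.06, 2.06], [-2.6, 2.6]. Speed limits (rad/s): [2.22, 2.22, 2.79, 2.79, 3.14, 3.14, 3.14].

## Interface

Orientations are given as [roll, pitch, yaw] about the fixed x, y, z axes, in that order (R = Rz(yaw) Ry(pitch) Rx(roll)).
In Python, from rig import bot, imaging, sign_off gives the robot as it stands.
- The arm moves only by the shell command python3 -m pendant 'ROWS' [FORCE]. ROWS is JSON, a list of rows, each a list of 5 numbers: the shift along the tool's x, y, z in mm, then the turn about the tool's z in rad, then the opening, from 0 (shut) to 1 (fully open). A call has 1 to 12 rows; each row is the pose to reach, as a shift and turn from the pose commanded when the call began, along the tool's axes at that moment; what a row does not reach only later rows make up. A row lasts 1/12 s, in which the tool goes at most 41.7 mm and 7.16 degrees, less where a joint would pass 70% of its speed; a pose out of reach is approached as far as the arm can. A call with a gripper value outside its range is refused whole. The fingers move at their own pace and stop on an object; FORCE is the grip in N (left out, the last holds). Time passes only in rows, so rows that repeat a pose let the fingers close. It gives the time, the measured TCP pose, the force and the opening at its end, in the units of the state.
- bot.sense(): the state, without advancing time (a new reading comes with each control period).
- imaging.get_image(name): name is "side" or "top" or "wrist"; returns a dict with "image" (384x512x3 uint8, red, green, blue), "depth" (384x512 float32, mm along the optical axis (not along the pixel's ray), 0 where there is no reading), "vfov" (degrees; the focal length in pixels is half the picture's height over the tangent of half this angle, whatever the lens; pixels are square), "cx", "cy" (the principal point, pixels), "T" (4x4, takes a point from camera to world coordinates); the wrist camera has in their place "tool_from_camera" (4x4, takes a point from camera to tool coordinates, whose origin is the TCP and whose axes are the flange's). Camera axes: x right, y up, looking along -z (the intrinsics and any distortion apply to the point x, -y, -z); pixel columns grow to the right and rows downward; lengths in mm; the calibration is good to about 2 mm. The wrist camera is an equidistant fisheye: a pixel r from the principal point sees the ray r / f radians off the axis. A picture is of the moment at which its call begins: read the wrist's pose just before it.
- sign_off(): hands the job in, once; it reports no verdict.
The state is a dict: "time_s": time; "joint_pos": joint angles; "joint_vel": joint speeds; "effort": joint torques, N m; "ee_pos": TCP position; "tcp_rot": TCP orientation; "ft_force": force on the tool from outside, world axes, zero at the start; "wrist_torque": the same for the moment, N m; "opening": opening from 0.0 (shut) to 1.0 (fully open).
Only numpy, scipy, OpenCV 4.12 (cv2) and the standard library are available. Lean on these libraries where they do the work, as an engineer would, in place of code of your own. Each camera call takes 0.05 s, during which the arm holds its last target.

## Working session

There is one attempt and no reset: what is moved stays moved. The work goes in short steps, Python scripts to look and compute and a shell command to move; the robot and the scene stay as the last step left them, time stands still between calls to the robot, and variables do not carry over. Pictures are saved under pics/ and viewed, and the job is handed in when it is done.

```bash
mkdir -p pics; ls; python3 - <<'E'
from rig import bot, imaging
import cv2,numpy as np
s=bot.sense()
for k,v in s.items(): print(k,np.round(v,4).tolist())
for n in ("top","side","wrist"):
    d=imaging.get_image(n); cv2.imwrite(f"pics/{n}0.png",d["image"][:,:,::-1])
    print(n,d["vfov"],d["cx"],d["cy"],[ (k,np.round(d[k],4).tolist()) for k in d if k in("T","tool_from_camera")],d.keys())
    np.savez(f"pics/{n}0.npz",**d)
E
```

```text
pics
time_s 0.0
joint_pos [1.2074, 0.3329, -0.0647, 1.4609, 0.0216, 1.3499, -0.0885]
joint_vel [-0.0013, 0.0003, 0.0032, -0.0004, 0.0022, -0.0001, 0.0003]
effort [-0.0008, -62.5447, 0.0487, -39.1602, 0.0162, 0.01, -0.0]
ee_pos [208.769, -588.688, 230.517]
tcp_rot [-3.1401, 0.0001, 0.3408]
ft_force [0.1875, -0.6019, -0.3066]
wrist_torque [0.009, 0.0246, 0.0065]
opening 1.0001
top 42.510658074025294 248.90560150953286 196.53998163912135 [('T', [[0.0217, 0.9905, -0.1358, 310.3525], [-0.9994, 0.0251, 0.0229, -9.9443], [0.026, 0.1352, 0.9905, 1329.616], [0.0, 0.0, 0.0, 1.0]])] dict_keys(['image', 'depth', 'vfov', 'cx', 'cy', 'T'])
side 46.517548520792054 258.8695144257081 185.86182334575372 [('T', [[0.9992, 0.0146, -0.0368, 447.7374], [-0.0385, 0.5809, -0.813, -1033.6236], [0.0095, 0.8138, 0.581, 783.9681], [0.0, 0.0, 0.0, 1.0]])] dict_keys(['image', 'depth', 'vfov', 'cx', 'cy', 'T'])
wrist 65.70646984690485 256.0451584185609 191.51047581146526 [('tool_from_camera', [[0.0002, 0.954, 0.2998, 77.2697], [1.0, -0.0003, 0.0002, -0.7247], [0.0003, 0.2998, -0.954, -142.9979], [0.0, 0.0, 0.0, 1.0]])] dict_keys(['image', 'depth', 'vfov', 'cx', 'cy', 'tool_from_camera'])
```

View pics/top0.png

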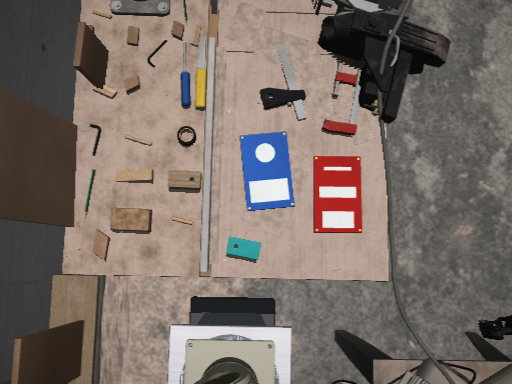

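View pics/side0.png

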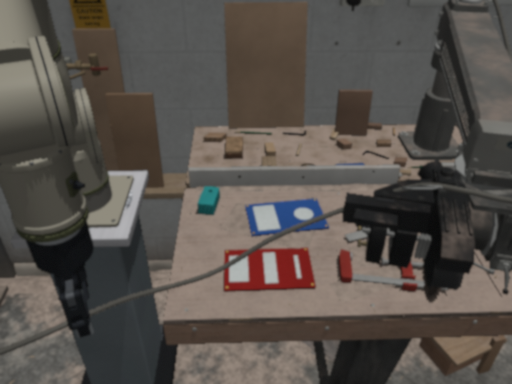

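View pics/wrist0.png

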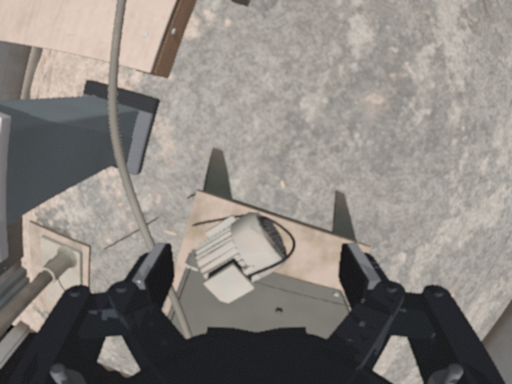

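```bash
cat > h.py <<'E'
import numpy as np,cv2
from scipy.spatial.transform import Rotation as R
def f_of(d): return d["image"].shape[0]/2/np.tan(np.radians(float(d["vfov"]))/2)
def ray(d,u,v):
    f=f_of(d); return np.array([(u-d["cx"])/f,-(v-d["cy"])/f,-1.0])
def onplane(d,u,v,z):
    T=d["T"]; r=T[:3,:3]@ray(d,u,v); o=T[:3,3]; t=(z-o[2])/r[2]; return o+t*r
def bydepth(d,u,v):
    T=d["T"]; return T[:3,:3]@(ray(d,u,v)*d["depth"][int(round(v)),int(round(u))])+T[:3,3]
def cloud(d):
    f=f_of(d);h,w=d["depth"].shape;u,v=np.meshgrid(np.arange(w),np.arange(h));z=d["depth"]
    p=np.stack([(u-d["cx"])/f*z,-(v-d["cy"])/f*z,-z],-1)
    return p@d["T"][:3,:3].T+d["T"][:3,3]
def wray(d,u,v):
    f=f_of(d); a=u-d["cx"];b=v-d["cy"];r=np.hypot(a,b)+1e-9;th=r/f
    return np.array([np.sin(th)*a/r,-np.sin(th)*b/r,-np.cos(th)])
def wplane(d,s,u,v,z):
    Rt=R.from_euler('xyz',s["tcp_rot"]).as_matrix(); tc=d["tool_from_camera"]
    r=Rt@tc[:3,:3]@wray(d,u,v); o=Rt@tc[:3,3]+np.array(s["ee_pos"]); t=(z-o[2])/r[2]; return o+t*r
E
python3 - <<'E'
from h import *
d=dict(np.load("pics/top0.npz"))
im=d["image"][:,:,::-1]
cv2.imwrite("pics/stock.png",cv2.resize(im[90:280,65:265],None,fx=3.8,fy=3,interpolation=cv2.INTER_CUBIC) if 0 else cv2.resize(im[115:265,65:265],None,fx=4,fy=4,interpolation=cv2.INTER_CUBIC))
P=cloud(d)
for n,(u,v) in dict(rail=(208,150),rail2=(206,240),table=(230,100),table2=(170,250),t3=(150,160),t4=(300,230),wedgeL=(122,175),wedgeR=(148,175),stop=(185,179),sand=(131,219),tape=(180,135),ld=(138,139),sd=(182,220),red=(337,173),blue=(265,170),teal=(243,248),board_v=(90,50),wallL=(35,150),gun=(380,50),saw=(290,80),saw2=(345,100),screwd=(201,80)).items(): print(n,np.round(P[v,u]).tolist())
E
```

```text
rail [605.0, 71.0, 61.0]
rail2 [369.0, 68.0, 59.0]
table [764.0, 18.0, -3.0]
table2 [343.0, 167.0, 1.0]
t3 [588.0, 233.0, -5.0]
t4 [405.0, -181.0, -3.0]
wedgeL [542.0, 304.0, 5.0]
wedgeR [540.0, 230.0, 30.0]
stop [530.0, 130.0, 40.0]
sand [421.0, 267.0, 37.0]
tape [658.0, 153.0, 4.0]
ld [641.0, 265.0, 12.0]
sd [424.0, 137.0, 8.0]
red [562.0, -280.0, 9.0]
blue [565.0, -83.0, 9.0]
teal [352.0, -27.0, 35.0]
board_v [847.0, 379.0, 114.0]
wallL [568.0, 474.0, 170.0]
gun [801.0, -327.0, 266.0]
saw [824.0, -148.0, 8.0]
saw2 [774.0, -305.0, -2.0]
screwd [809.0, 99.0, 25.0]
```

View pics/stock.png

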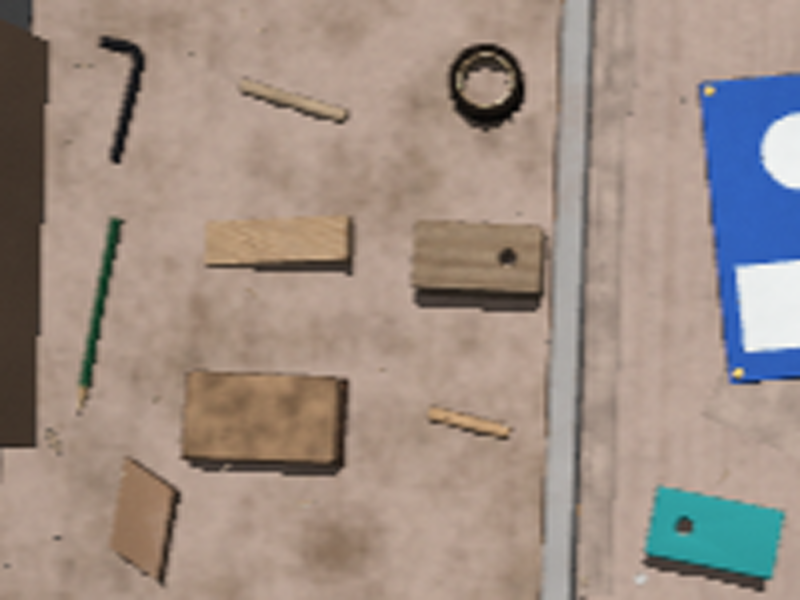

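```bash
python3 - <<'E'
from h import *
d=dict(np.load("pics/top0.npz")); P=cloud(d); im=d["image"]
# cable: highest points per row in columns 380-445
for v in range(20,370,15):
    seg=P[v,375:450]; i=np.argmax(np.where(d["depth"][v,375:450]>0,seg[:,2],-999)); print(v,375+i,np.round(seg[i]).tolist())
def px(U,V): return 65+(U+.5)/4-.5,115+(V+.5)/4-.5
def rect(name,pts,z):
    zz=z if np.ndim(z) else [z]*len(pts)
    w=np.array([onplane(d,*px(*p),q)[:2] for p,q in zip(pts,zz)])
    c=w.mean(0); e=(w[1]+w[2]-w[0]-w[3])/2; g=(w[3]+w[2]-w[0]-w[1])/2
    print(name,np.round(c,1),'len',np.round(np.linalg.norm(e),1),'wid',np.round(np.linalg.norm(g),1),'dir deg',np.round(np.degrees(np.arctan2(e[1],e[0])),1),np.round(np.degrees(np.arctan2(g[1],g[0])),1))
rect('stop',[(415,220),(543,226),(541,294),(412,288)],38)
rect('sand',[(186,371),(341,377),(337,463),(183,456)],31)
rect('wedge',[(206,222),(350,217),(351,263),(205,264)],[1,26,26,1])
for n,a,b in (('long',(240,84),(346,116)),('short',(430,414),(510,432))):
    a=onplane(d,*px(*a),7);b=onplane(d,*px(*b),7);e=b-a;print(n,np.round((a+b)/2,1),np.linalg.norm(e),np.degrees(np.arctan2(e[1],e[0])))
print('tape',onplane(d,*px(486,82),19))
for n,x0,x1 in(('rail',200,220),):
  for v in (120,180,240):
    s=P[v,195:220]; print(v,[np.round(q[1:]).tolist() for q in s if q[2]>40])
hsv=cv2.cvtColor(im,cv2.COLOR_RGB2HSV)
for n,m in (('red',((hsv[...,0]<8)|(hsv[...,0]>172))&(hsv[...,1]>170)&(hsv[...,2]>100)),('blue',(hsv[...,0]>105)&(hsv[...,0]<125)&(hsv[...,1]>170)&(hsv[...,2]>120))):
    m=m.astype(np.uint8);cs,_=cv2.findContours(m,cv2.RETR_EXTERNAL,cv2.CHAIN_APPROX_NONE);c=max(cs,key=cv2.contourArea)
    box=cv2.boxPoints(cv2.minAreaRect(c)); w=np.array([onplane(d,*p,8)[:2] for p in box]);ctr=w.mean(0)
    print(n,np.round(w,1).tolist(),'ctr',np.round(ctr,1),[np.round(np.linalg.norm(w[i]-w[i-1]),1) for i in range(4)])
    white=(hsv[...,1]<40)&(hsv[...,2]>180); hull=np.zeros_like(m);cv2.fillConvexPoly(hull,box.astype(int),1)
    nn,l,st,ce=cv2.connectedComponentsWithStats((white&(hull>0)).astype(np.uint8))
    for i in range(1,nn):
        if st[i,4]>50: 
            q=onplane(d,*ce[i],8); r=cv2.boxPoints(cv2.minAreaRect(np.argwhere(l==i)[:,::-1].astype(np.float32))); ww=np.array([onplane(d,*p,8)[:2] for p in r]); e=[ww[1]-ww[0],ww[2]-ww[1]]; e=max(e,key=np.linalg.norm)
            print('  sil',ce[i].round(1),q[:2].round(1),np.linalg.norm(e).round(1),'dir',np.degrees(np.arctan2(e[1],e[0])).round(1))
E
```

```text
20 375 [858.0, -307.0, 297.0]
35 392 [823.0, -345.0, 297.0]
50 396 [790.0, -354.0, 293.0]
65 391 [758.0, -345.0, 285.0]
80 377 [729.0, -318.0, 268.0]
95 390 [695.0, -347.0, 268.0]
110 387 [660.0, -340.0, 267.0]
125 380 [636.0, -335.0, 230.0]
140 384 [603.0, -346.0, 220.0]
155 384 [570.0, -350.0, 207.0]
170 385 [536.0, -354.0, 199.0]
185 389 [503.0, -367.0, 185.0]
200 389 [470.0, -373.0, 165.0]
215 391 [436.0, -383.0, 146.0]
230 391 [401.0, -388.0, 127.0]
245 392 [365.0, -395.0, 112.0]
260 393 [329.0, -401.0, 100.0]
275 393 [292.0, -402.0, 94.0]
290 395 [254.0, -409.0, 85.0]
305 399 [218.0, -419.0, 82.0]
320 406 [181.0, -437.0, 81.0]
335 416 [146.0, -459.0, 87.0]
350 427 [111.0, -485.0, 88.0]
365 438 [76.0, -510.0, 90.0]
stop [530.3 132.8] len 84.9 wid 45.6 dir deg -91.2 -179.8
sand [421.6 270.6] len 101.0 wid 56.3 dir deg -91.0 -179.2
wedge [541.5 270.3] len 102.2 wid 30.1 dir deg -89.9 -177.0
long [640.9 266.3   7. ] 75.90979485360201 -105.5445642692929
short [422.8 137.    7. ] 54.931397383304905 -101.330678462735
tape [654.15109292 134.10897964  19.        ]
120 [[81.0, 59.0], [79
[... 220 characters left out ...]
 1330.0]]
240 [[81.0, 59.0], [78.0, 66.0], [76.0, 63.0], [73.0, 58.0], [71.0, 61.0], [68.0, 59.0], [66.0, 57.0]]
red [[608.3, -216.6], [611.9, -346.3], [402.8, -344.4], [399.9, -217.4]] ctr [ 505.7 -281.2] [np.float64(208.4), np.float64(129.8), np.float64(209.0), np.float64(127.0)]
  sil [337. 168.] [ 576.5 -279.9] 71.6 dir -88.5
  sil [337.6 191.7] [ 511.1 -281.4] 98.5 dir -88.5
  sil [337.8 219.1] [ 436.2 -281.8] 84.3 dir -88.6
blue [[659.5, -11.4], [676.3, -139.1], [469.8, -161.7], [454.1, -36.5]] ctr [564.9 -87.2] [np.float64(207.0), np.float64(128.8), np.float64(207.8), np.float64(126.2)]
  sil [264.7 152.3] [614.8 -81.1] 50.4 dir -179.1
  sil [268.6 190.1] [510.6 -93.5] 103.9 dir -82.7
```

```bash
cat >> h.py <<'E'
def go(x,y,z,yawdeg):
    from rig import bot
    s=bot.sense(); M=R.from_euler('xyz',s["tcp_rot"]).as_matrix()
    dl=M.T@(np.array([x,y,z])-np.array(s["ee_pos"]))
    dy=np.radians(yawdeg)-s["tcp_rot"][2]; dy=(dy+np.pi)%(2*np.pi)-np.pi
    print('t',round(s["time_s"],2),'pos',np.round(s["ee_pos"],1),'rpy',np.round(np.degrees(s["tcp_rot"]),1),'open',round(s["opening"],3),'F',np.round(s["ft_force"],1))
    print('shift',np.round(dl,1),'turn',round(-dy,3),'| j',np.round(s["joint_pos"],2))
E
python3 -c "
from h import *
go(400,-250,250,90);go(530.3,132.8,200,90)"
```

```text
t 0.15 pos [ 208.8 -588.8  230.7] rpy [-179.9    0.    19.5] open 1.002 F [ 0.4 -0.1 -0.5]
shift [ 293.4 -255.4  -19. ] turn -1.23 | j [ 1.21  0.33 -0.06  1.46  0.02  1.35 -0.09]
t 0.15 pos [ 208.8 -588.8  230.7] rpy [-179.9    0.    19.5] open 1.002 F [ 0.4 -0.1 -0.5]
shift [ 544.2 -572.6   31.3] turn -1.23 | j [ 1.21  0.33 -0.06  1.46  0.02  1.35 -0.09]
```

```bash
python3 -m pendant '[[0,0,-30,0,1],[293,-255,-30,-1.23,1],[293,-255,-30,-1.23,1],[293,-255,-30,-1.23,1],[293,-255,-30,-1.23,1],[293,-255,-30,-1.23,1],[293,-255,-30,-1.23,1],[293,-255,-30,-1.23,1],[293,-255,-30,-1.23,1],[293,-255,-30,-1.23,1],[293,-255,-30,-1.23,1],[293,-255,-30,-1.23,1]]'; python3 -c "
from h import *
go(530.3,132.8,200,90)"
```

```text
time_s: 1.15
ee_pos: [401.9, -246.6, 261.5]
tcp_rot: [3.141, -0.0, 1.584]
ft_force: [-0.7, -0.1, 0.1]
opening: 1.003
t 1.15 pos [ 401.9 -246.6  261.5] rpy [180.   -0.   90.8] open 1.003 F [-0.7 -0.1  0.1]
shift [377.7 133.4  61.7] turn 0.013 | j [ 0.9  -0.   -0.44  1.78 -0.    1.36  0.47]
```

```bash
python3 -m pendant '[[377,134,20,0,1],[377,134,20,0,1],[377,134,20,0,1],[377,134,20,0,1],[377,134,20,0,1],[377,134,20,0,1],[377,134,20,0,1],[377,134,20,0,1],[377,134,20,0,1],[377,134,60,0,1],[377,134,60,0,1],[377,134,60,0,1]]'; python3 - <<'E'
from h import *
from rig import bot,imaging
go(530.3,132.8,2,90)
s=bot.sense(); d=imaging.get_image("wrist"); cv2.imwrite("pics/w1.png",d["image"][:,:,::-1]); np.savez("pics/w1.npz",**d)
import json; json.dump({k:np.array(v).tolist() for k,v in s.items()},open("pics/w1.json","w"))
E
```

```text
time_s: 2.15
ee_pos: [532.8, 126.7, 198.8]
tcp_rot: [-3.137, -0.0, 1.572]
ft_force: [0.3, -1.3, -0.2]
opening: 0.998
t 2.15 pos [532.8 126.7 198.8] rpy [-179.7   -0.    90.1] open 0.998 F [ 0.3 -1.3 -0.2]
shift [  6.   -1.5 196.8] turn 0.001 | j [ 0.38  0.28 -0.81  1.68  0.21  1.28 -0.47]
```

View pics/w1.png

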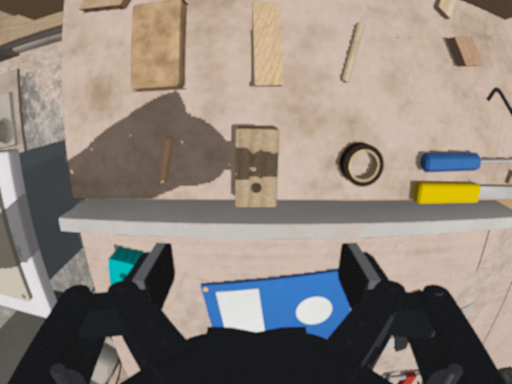

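```bash
python3 - <<'E'
from h import *
import json
d=dict(np.load("pics/w1.npz")); s=json.load(open("pics/w1.json"))
q=lambda u,v,z: wplane(d,s,u,v,z)[:2]
def rc(n,pts,zs):
    w=np.array([q(*p,z) for p,z in zip(pts,zs)]); a=(w[0]+w[1])/2;b=(w[2]+w[3])/2;e=a-b
    print(n,w.mean(0).round(1),'len',np.linalg.norm(e).round(1),'dir',np.degrees(np.arctan2(e[1],e[0])).round(1),'wid',np.linalg.norm((w[1]+w[2]-w[0]-w[3])/2).round(1))
rc('stop',[(236,125),(278,126),(276,206),(237,206)],[38]*4)
rc('sand',[(138,1),(186,1),(181,89),(133,89)],[31]*4)
rc('wedge',[(254,1),(278,2),(282,85),(254,86)],[1,1,26,26])
for n,a,b in(('long',(360,23),(346,80)),('short',(167,138),(165,181))):
    a=q(*a,7);b=q(*b,7);e=a-b;print(n,((a+b)/2).round(1),np.linalg.norm(e).round(1),np.degrees(np.arctan2(e[1],e[0])).round(1))
print('tape',q(361.5,161.5,19))
print('blue tape sil',q(314,310,8), 'corner',q(203,284,8))
E
python3 - <<'E'
import cv2
a=cv2.imread('pics/w1.png');cv2.imwrite('pics/w1c.png',cv2.resize(a[0:215,120:400],None,fx=2.8,fy=2.8,interpolation=cv2.INTER_CUBIC))
E
```

```text
stop [533.  135.9] len 87.0 dir 89.7 wid 42.6
sand [428.3 271. ] len 99.8 dir 87.3 wid 55.5
wedge [543.9 272.1] len 102.1 dir 90.8 wid 28.2
long [642.7 267.2] 72.5 76.2
short [425.4 138.2] 52.4 83.2
tape [653.64926584 139.55814382]
blue tape sil [616.59122908 -80.58235679] corner [459.64370615 -33.48525   ]
```

View pics/w1c.png

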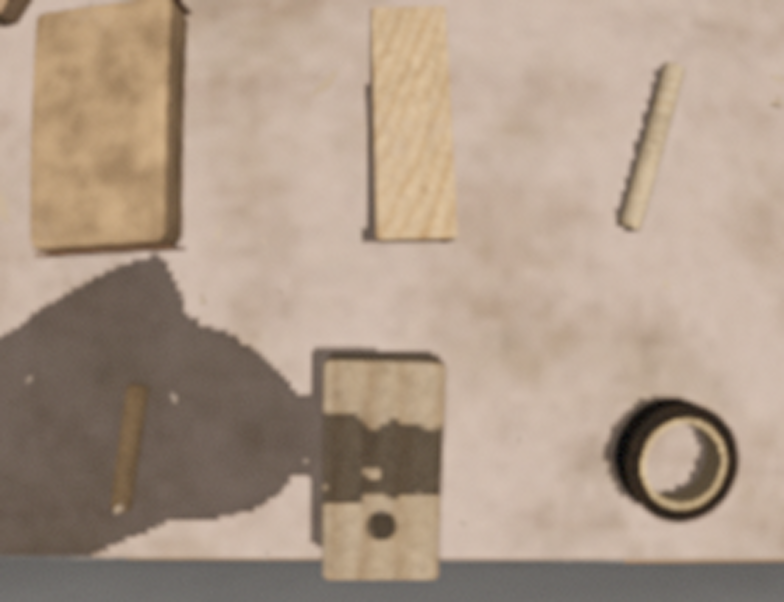

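```bash
python3 -m pendant '[[0,0,60,0,1],[0,0,100,0,1],[0,0,100,0,1],[0,0,100,0,1],[0,0,100,0,1]]'; python3 -c "
from h import *
go(532,134,4,90)"
```

```text
time_s: 2.62
ee_pos: [534.5, 124.5, 102.5]
tcp_rot: [3.141, 0.001, 1.568]
ft_force: [0.5, 1.0, 1.7]
opening: 1.002
t 2.62 pos [534.5 124.5 102.5] rpy [180.    0.   89.8] open 1.002 F [0.5 1.  1.7]
shift [ 9.5 -2.6 98.4] turn -0.003 | j [ 0.34  0.38 -0.78  1.78  0.3   1.1  -0.54]
```

```bash
python3 -m pendant '[[9.5,-2.5,40,0,1],[9.5,-2.5,70,0,1],[9.5,-2.5,70,0,1],[9.5,-2.5,70,0,1]]'; python3 -c "
from h import *
go(532,134,4,90)"
```

```text
time_s: 2.95
ee_pos: [532.2, 135.1, 33.0]
tcp_rot: [3.141, 0.0, 1.57]
ft_force: [1.2, 1.1, 0.6]
opening: 0.997
t 2.95 pos [532.2 135.1  33. ] rpy [180.    0.   89.9] open 0.997 F [1.2 1.1 0.6]
shift [-1.1 -0.2 29. ] turn -0.001 | j [ 0.28  0.48 -0.74  1.83  0.38  0.98 -0.62]
```

```bash
python3 -m pendant '[[-1,0,15,0,1],[-1,0,28,0,1],[-1,0,28,0,1],[-1,0,28,0,1],[-1,0,28,0,0.3],[-1,0,28,0,0.3],[-1,0,28,0,0.3],[-1,0,28,0,0.3],[-1,0,28,0,0.3],[-1,0,28,0,0.3],[-1,0,28,0,0.3],[-1,0,28,0,0.3]]' 40; python3 -c "
from h import *
go(532,134,150,90)"
```

```text
time_s: 3.95
ee_pos: [531.8, 134.8, 4.1]
tcp_rot: [3.141, 0.0, 1.571]
ft_force: [-1.3, -0.5, 6.9]
opening: 0.518
t 3.95 pos [531.8 134.8   4.1] rpy [179.9   0.   90. ] open 0.518 F [-1.3 -0.5  6.9]
shift [  -0.8    0.3 -145.9] turn -0.0 | j [ 0.26  0.52 -0.71  1.85  0.42  0.93 -0.64]
```

```bash
python3 -m pendant '[[0,0,-40,0,0.3],[0,0,-80,0,0.3],[0,0,-120,0,0.3],[-40,-8,-146,0,0.3],[-417,-96,-146,-0.02,0.3],[-417,-96,-146,-0.02,0.3],[-417,-96,-146,-0.02,0.3],[-417,-96,-146,-0.02,0.3],[-417,-96,-146,-0.02,0.3],[-417,-96,-146,-0.02,0.3],[-417,-96,-146,-0.02,0.3],[-417,-96,-146,-0.02,0.3]]'; python3 -c "
from h import *
go(436,-282.5,20,91.2)"
```

```text
time_s: 4.95
ee_pos: [447.8, -226.2, 149.0]
tcp_rot: [3.142, 0.0, 1.591]
ft_force: [1.0, -1.0, -1.7]
opening: 0.519
t 4.95 pos [ 447.8 -226.2  149. ] rpy [180.    0.   91.2] open 0.519 F [ 1.  -1.  -1.7]
shift [-56.  -12.9 129. ] turn -0.001 | j [ 0.93  0.18 -0.6   1.86  0.11  1.14  0.31]
```

```bash
python3 -m pendant '[[-20,-5,0,0,0.3],[-20,-5,0,0,0.3],[-20,-5,0,0,0.3],[-20,-5,0,0,0.3],[-20,-5,0,0,0.3]]'; python3 - <<'E'
from h import *
from rig import imaging
go(436,-282.5,14,91.2)
d=imaging.get_image("top"); a=d["image"][:,:,::-1][110:290,180:400]; cv2.imwrite("pics/t1.png",cv2.resize(a,None,fx=3,fy=3,interpolation=cv2.INTER_CUBIC))
E
```

```text
time_s: 5.37
ee_pos: [444.7, -243.1, 148.8]
tcp_rot: [3.142, -0.0, 1.593]
ft_force: [-0.3, -0.5, -1.6]
opening: 0.523
t 5.37 pos [ 444.7 -243.1  148.8] rpy [180.   -0.   91.3] open 0.523 F [-0.3 -0.5 -1.6]
shift [-39.3  -9.6 134.8] turn 0.001 | j [ 0.95  0.19 -0.59  1.85  0.11  1.14  0.34]
```

View pics/t1.png

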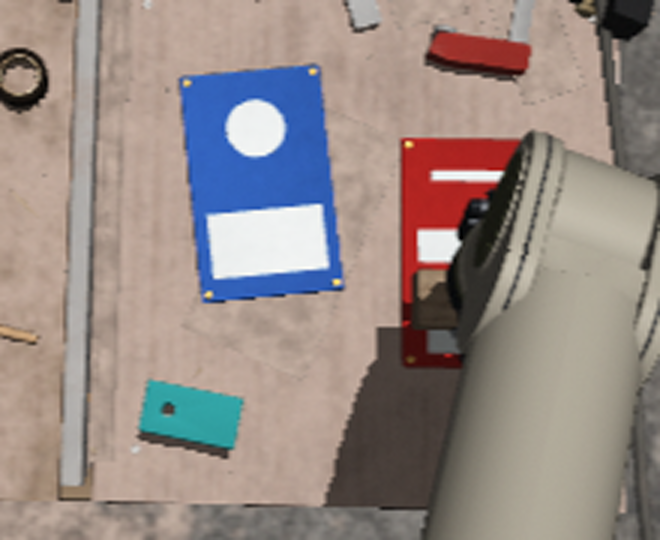

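```bash
python3 -m pendant '[[-39.5,-9.5,0,0,0.3],[-39.5,-9.5,40,0,0.3],[-39.5,-9.5,80,0,0.3],[-39.5,-9.5,115,0,0.3],[-39.5,-9.5,115,0,0.3],[-39.5,-9.5,115,0,0.3]]'; python3 - <<'E'
from h import *
from rig import imaging
go(436,-282.5,12.5,91.2)
d=imaging.get_image("side"); cv2.imwrite("pics/s1.png",d["image"][:,:,::-1])
E
```

```text
time_s: 5.92
ee_pos: [435.1, -282.7, 33.2]
tcp_rot: [-3.139, -0.002, 1.592]
ft_force: [0.2, -0.1, -0.3]
opening: 0.522
t 5.92 pos [ 435.1 -282.7   33.2] rpy [-1.799e+02 -1.000e-01  9.120e+01] open 0.522 F [ 0.2 -0.1 -0.3]
shift [ 0.1  0.9 20.7] turn 0.001 | j [ 0.95  0.36 -0.53  1.92  0.23  0.92  0.34]
```

View pics/s1.png

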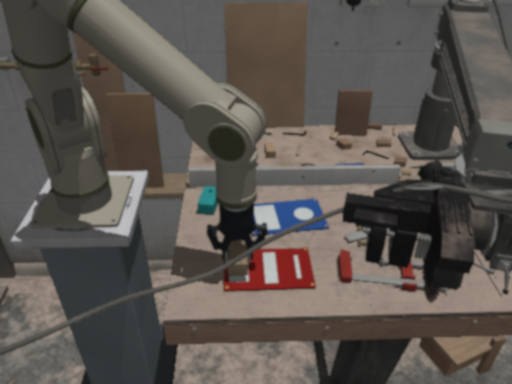

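```bash
python3 -m pendant '[[0,1,10,0,0.3],[0,1,20,0,0.3],[0,1,20,0,0.3],[0,1,20.5,0,0.3],[0,1,20.5,0,0.6],[0,1,20.5,0,0.65],[0,1,20.5,0,0.65],[0,1,20.5,0,0.65],[0,1,10,0,0.65],[0,1,-20,0,0.65],[0,1,-60,0,0.65],[0,1,-100,0,0.65]]'; python3 - <<'E'
from h import *
from rig import bot,imaging
go(400,-150,150,91.2)
s=bot.sense();d=imaging.get_image("wrist"); cv2.imwrite("pics/w2.png",d["image"][:,:,::-1])
E
```

```text
time_s: 6.97
ee_pos: [436.1, -283.4, 135.6]
tcp_rot: [-3.141, -0.001, 1.591]
ft_force: [0.5, -1.0, 0.4]
opening: 0.649
t 6.97 pos [ 436.1 -283.4  135.6] rpy [-1.80e+02 -1.00e-01  9.12e+01] open 0.649 F [ 0.5 -1.   0.4]
shift [134.2 -33.3 -14.2] turn -0.0 | j [ 0.99  0.23 -0.56  1.83  0.13  1.12  0.4 ]
```

View pics/w2.png

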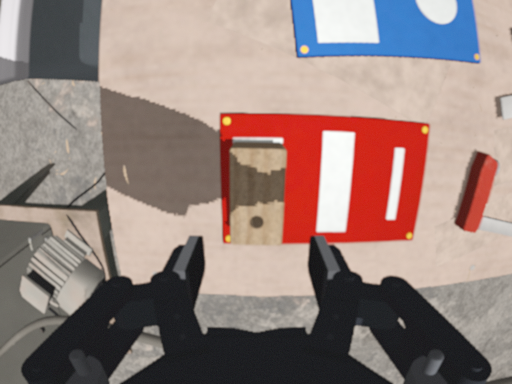

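```bash
python3 - <<'E'
from h import *
from rig import bot,imaging
s=bot.sense();d=imaging.get_image("wrist");im=d["image"]
cv2.imwrite("pics/w2c.png",cv2.resize(im[100:260,210:440,::-1],None,fx=3.4,fy=3.4,interpolation=cv2.INTER_CUBIC))
t=imaging.get_image("top"); cv2.imwrite("pics/t2c.png",cv2.resize(t["image"][140:250,290:380,::-1],None,fx=5,fy=5,interpolation=cv2.INTER_CUBIC))
E
```

```text
(no output)
```

View pics/w2c.png

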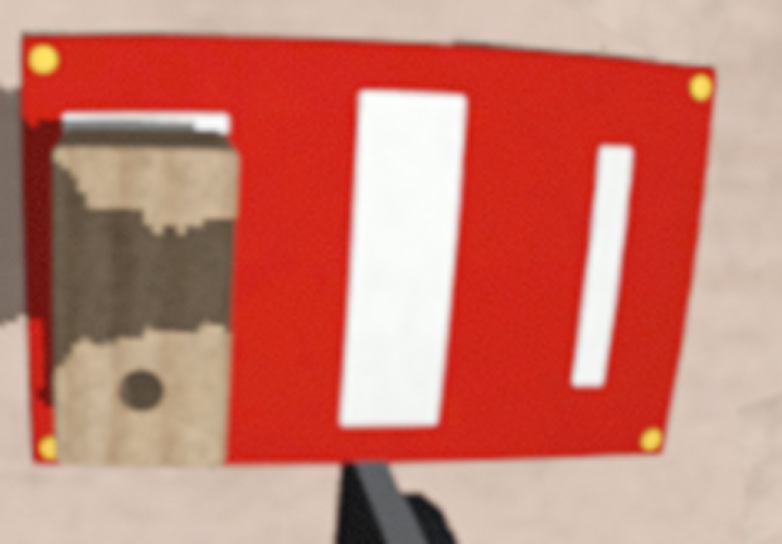

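View pics/t2c.png

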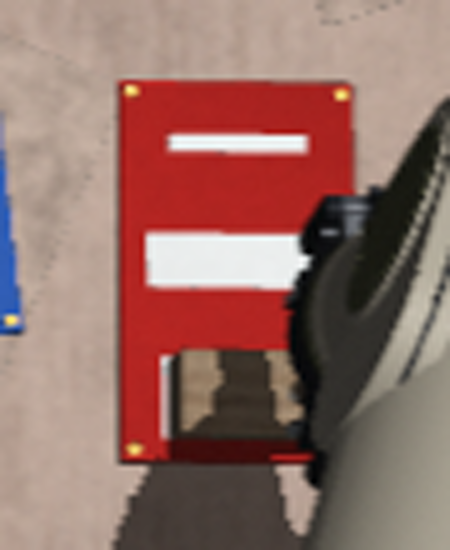

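```bash
python3 - <<'E'
from h import *
from rig import bot,imaging
s=bot.sense();d=imaging.get_image("wrist")
q=lambda U,V,z: wplane(d,s,210+(U+.5)/3.4-.5,100+(V+.5)/3.4-.5,z)[:2].round(1)
print('sil edge',q(145,113,8),'block bottom edge',q(145,133,8))
c=[q(*p,46) for p in((52,148),(238,150),(225,465),(58,462))];print('top',c,np.mean(c,0))
print('board',[q(*p,8) for p in((22,35),(715,70),(662,453),(33,462))])
w=[q(*p,8) for p in((360,90),(467,95),(438,426),(338,426))];print('wedge sil',np.mean(w,0)); w=[q(*p,8) for p in((599,145),(634,146),(604,387),(571,386))];print('dowel sil',np.mean(w,0))
E
```

```text
sil edge [ 435.1 -237.6] block bottom edge [ 435.2 -243.1]
top [array([ 413.7, -241.9]), array([ 457.2, -241.6]), array([ 457.5, -322.9]), array([ 414.3, -322.9])] [ 435.675 -282.325]
board [array([ 401.7, -216.7]), array([ 604.1, -215.1]), array([ 606.1, -339.3]), array([ 403.1, -341.9])]
wedge sil [ 509.325 -278.85 ]
dowel sil [ 572.95  -278.025]
```

```bash
python3 -m pendant '[[0,0,40,0,0.65],[0,0,80,0,0.65],[0,0,110,0,0.65],[0,0,122,0,0.65],[0,0,122,0,0.65],[0,0,122,0,0.3],[0,0,122,0,0.3],[0,0,122,0,0.3],[0,0,122,0,0.3],[0,0,122,0,0.3],[0,0,122,0,0.3],[0,0,119,0,0.3]]'; python3 -m pendant '[[0,0,0,0,0.3],[5,0,0,0,0.3],[5,0,0,0,0.3],[5,0,3,0,0.3],[5,0,3,0,0.3],[5,0,3,0,0.65],[5,0,3,0,0.65],[5,0,3,0,0.65],[5,0,3,0,0.65],[5,0,-20,0,0.65],[5,0,-60,0,0.65],[5,0,-100,0,0.65]]'; python3 - <<'E'
from h import *
from rig import bot,imaging
go(424,271,150,91)
s=bot.sense();d=imaging.get_image("wrist"); cv2.imwrite("pics/w3.png",cv2.resize(d["image"][80:280,190:450,::-1],None,fx=3,fy=3,interpolation=cv2.INTER_CUBIC))
E
```

```text
time_s: 8.17
ee_pos: [436.3, -284.1, 14.7]
tcp_rot: [-3.141, -0.0, 1.591]
ft_force: [-0.3, 0.1, -2.1]
opening: 0.519
time_s: 9.17
ee_pos: [435.5, -278.4, 115.0]
tcp_rot: [-3.14, -0.002, 1.591]
ft_force: [0.8, -1.7, 1.0]
opening: 0.654
t 9.17 pos [ 435.5 -278.4  115. ] rpy [-1.799e+02 -1.000e-01  9.120e+01] open 0.654 F [ 0.8 -1.7  1. ]
shift [ 5.496e+02 -4.000e-01 -3.370e+01] turn 0.003 | j [ 0.99  0.25 -0.57  1.86  0.15  1.08  0.38]
```

View pics/w3.png

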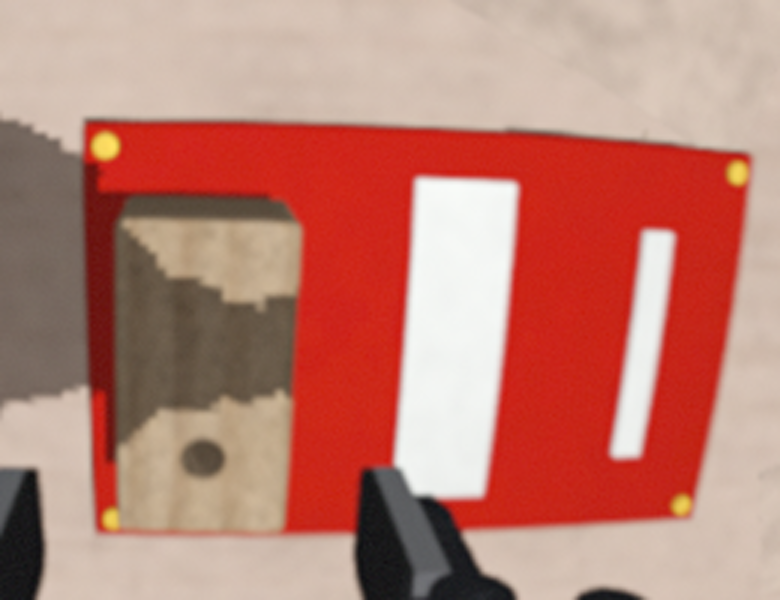

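```bash
python3 -m pendant '[[0,0,-40,0,0.65],[549,107,-65,0.02,0.65],[549,107,-65,0.02,0.65],[549,107,-65,0.02,0.65],[549,107,-65,0.02,0.65],[549,107,-65,0.02,0.65],[549,107,-65,0.02,0.65],[549,107,-65,0.02,0.65],[549,107,-65,0.02,0.65],[549,107,-65,0.02,0.65],[549,107,-65,0.02,0.65],[549,107,-65,0.02,0.65]]'; python3 -c "
from h import *
go(542.5,270.5,150,90.2)"
```

```text
time_s: 10.22
ee_pos: [515.2, 173.7, 175.4]
tcp_rot: [3.141, 0.0, 1.57]
ft_force: [0.9, 0.5, 0.5]
opening: 0.649
t 10.22 pos [515.2 173.7 175.4] rpy [180.   0.  90.] open 0.649 F [0.9 0.5 0.5]
shift [96.9 27.2 25.4] turn -0.004 | j [ 0.35  0.31 -0.89  1.72  0.25  1.24 -0.6 ]
```

```bash
python3 -m pendant '[[97,27,0,0,0.65],[97,27,0,0,0.65],[97,27,0,0,0.65],[97,27,60,0,0.65],[97,27,90,0,0.65],[97,27,90,0,0.65],[97,27,90,0,0.65]]'; python3 - <<'E'
from h import *
from rig import bot,imaging
go(542.5,270.5,3,90.2)
s=bot.sense();d=imaging.get_image("wrist"); cv2.imwrite("pics/w4.png",d["image"][:,:,::-1])
E
```

```text
time_s: 10.8
ee_pos: [540.5, 267.8, 82.8]
tcp_rot: [-3.137, 0.002, 1.571]
ft_force: [0.1, 0.6, 1.5]
opening: 0.652
t 10.8 pos [540.5 267.8  82.8] rpy [-1.797e+02  1.000e-01  9.000e+01] open 0.652 F [0.1 0.6 1.5]
shift [ 2.9  2.4 79.8] turn -0.003 | j [ 0.1   0.55 -0.82  1.65  0.44  1.14 -0.84]
```

View pics/w4.png

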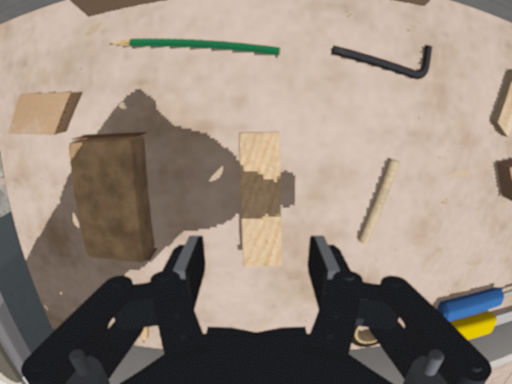

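```bash
python3 - <<'E'
from h import *
from rig import bot,imaging
s=bot.sense();d=imaging.get_image("wrist")
q=lambda u,v,z: wplane(d,s,u,v,z)[:2]
w=[q(241,132,1),q(280,132,1),q(282,266,26),q(243,266,26)];print(np.round(w,1).tolist(),np.mean(w,0))
a=q(393,160,7);b=q(363,241,7);print('long',(a+b)/2,np.linalg.norm(a-b),np.degrees(np.arctan2(*(a-b)[::-1])))
w=[q(71,144,31),q(145,134,31),q(154,260,31),q(85,253,31)];print(np.round(w,1).tolist(),np.mean(w,0))
go(542.5,270.5,3,90.2)
E
```

```text
[[530.6, 322.5], [560.5, 322.5], [562.8, 220.6], [531.8, 220.7]] [546.43585033 271.57559133]
long [644.53512361 267.57315848] 74.41168221108795 75.7589979210271
[[400.2, 322.3], [464.9, 326.1], [460.5, 226.7], [394.5, 228.4]] [430.01489443 275.88352317]
t 10.9 pos [542.8 269.3  87.1] rpy [179.9  -0.   90. ] open 0.649 F [-0.1  0.5  1.8]
shift [ 1.2 -0.4 84.1] turn -0.004 | j [ 0.1   0.55 -0.83  1.64  0.43  1.14 -0.84]
```

```bash
python3 -m pendant '[[1.5,0.5,40,0,0.65],[1.5,0.5,70,0,0.65],[1.5,0.5,83,0,0.65],[1.5,0.5,83,0,0.65],[1.5,0.5,83,0,0.65],[1.5,0.5,83,0,0.1],[1.5,0.5,83,0,0.1],[1.5,0.5,83,0,0.1],[1.5,0.5,83,0,0.1],[1.5,0.5,83,0,0.1],[1.5,0.5,83,0,0.1],[1.5,0.5,83,0,0.1]]' 30; python3 -m pendant '[[0,0,-40,0,0.1],[0,0,-80,0,0.1],[0,0,-120,0,0.1],[0,0,-147,0,0.1],[0,0,-147,0,0.1]]'; python3 -c "
from h import *
go(510.5,-280,150,91.2)"
```

```text
time_s: 11.9
ee_pos: [543.9, 271.1, 4.7]
tcp_rot: [3.138, -0.001, 1.571]
ft_force: [-0.2, -0.5, 8.6]
opening: 0.337
time_s: 12.32
ee_pos: [545.1, 272.7, 157.0]
tcp_rot: [3.132, -0.004, 1.571]
ft_force: [-0.0, 1.4, -1.2]
opening: 0.341
t 12.32 pos [545.1 272.7 157. ] rpy [179.4  -0.2  90. ] open 0.341 F [-0.   1.4 -1.2]
shift [-552.7  -34.7    4.4] turn -0.021 | j [ 0.12  0.48 -0.86  1.57  0.38  1.25 -0.8 ]
```

```bash
python3 -m pendant '[[-552,-34,0,-0.02,0.1],[-552,-34,0,-0.02,0.1],[-552,-34,0,-0.02,0.1],[-552,-34,0,-0.02,0.1],[-552,-34,0,-0.02,0.1],[-552,-34,0,-0.02,0.1],[-552,-34,0,-0.02,0.1],[-552,-34,0,-0.02,0.1],[-552,-34,0,-0.02,0.1],[-552,-34,0,-0.02,0.1],[-552,-34,0,-0.02,0.1],[-552,-34,0,-0.02,0.1]]';  python3 -c "
from h import *
go(510.5,-280,110,91.2)"
```

```text
time_s: 13.32
ee_pos: [511.4, -230.7, 150.1]
tcp_rot: [3.141, 0.001, 1.591]
ft_force: [0.4, 0.0, 0.1]
opening: 0.339
t 13.32 pos [ 511.4 -230.7  150.1] rpy [1.799e+02 1.000e-01 9.120e+01] open 0.339 F [0.4 0.  0.1]
shift [-49.2  -1.9  40.2] turn -0.001 | j [ 0.94  0.33 -0.71  1.71  0.23  1.19  0.19]
```

```bash
python3 -m pendant '[[-48,-2,0,0,0.1],[-48,-2,0,0,0.1],[-48,-2,40,0,0.1],[-48,-2,80,0,0.1],[-48,-2,110,0,0.1],[-48,-2,110,0,0.1],[-48,-2,110,0,0.1]]';  python3 - <<'E'
from h import *
from rig import bot,imaging
go(510.5,-280,13,91.2)
d=imaging.get_image("wrist"); cv2.imwrite("pics/w5.png",d["image"][:,:,::-1])
E
```

```text
time_s: 13.9
ee_pos: [510.3, -275.9, 39.1]
tcp_rot: [-3.14, -0.001, 1.591]
ft_force: [0.3, 0.1, 0.7]
opening: 0.34
t 13.9 pos [ 510.3 -275.9   39.1] rpy [-1.799e+02 -1.000e-01  9.120e+01] open 0.34 F [0.3 0.1 0.7]
shift [-4.1  0.1 26.1] turn -0.0 | j [ 0.93  0.5  -0.64  1.75  0.35  1.01  0.19]
```

View pics/w5.png

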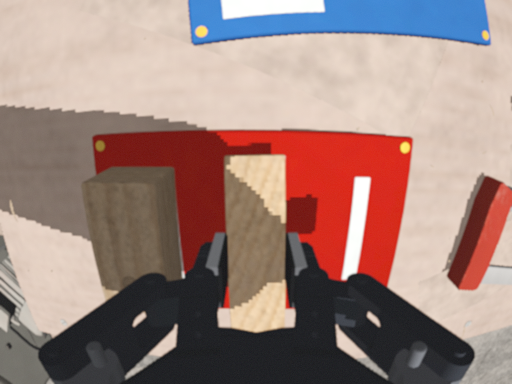

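```bash
python3 -m pendant '[[-3.5,0,10,0,0.1],[-3.5,0,20,0,0.1],[-3.5,0,26,0,0.1],[-3.5,0,26,0,0.1],[-3.5,0,26.5,0,0.48],[-3.5,0,26.5,0,0.48],[-3.5,0,26.5,0,0.48],[-3.5,0,26.5,0,0.48],[-3.5,0,10,0,0.48],[-3.5,0,-20,0,0.48],[-3.5,0,-60,0,0.48],[-3.5,0,-90,0,0.48]]';  python3 - <<'E'
from h import *
from rig import bot,imaging
go(641.5,267,150,75)
d=imaging.get_image("wrist"); cv2.imwrite("pics/w6.png",d["image"][:,:,::-1])
E
```

```text
time_s: 14.95
ee_pos: [511.1, -280.0, 131.8]
tcp_rot: [3.141, 0.0, 1.591]
ft_force: [0.8, -0.7, 1.0]
opening: 0.481
t 14.95 pos [ 511.1 -280.   131.8] rpy [179.9   0.   91.2] open 0.481 F [ 0.8 -0.7  1. ]
shift [544.2 141.5 -18.2] turn 0.282 | j [ 0.98  0.4  -0.68  1.67  0.27  1.17  0.25]
```

View pics/w6.png

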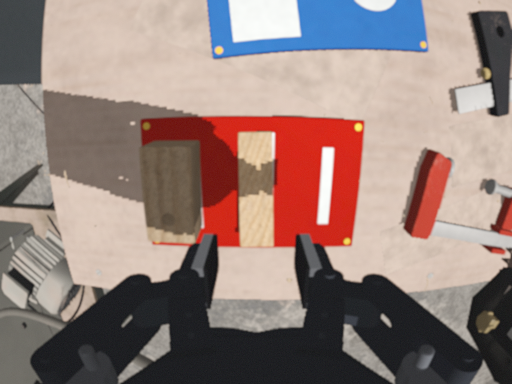

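```bash
python3 -m pendant '[[0,0,-40,0,0.48],[544,142,-45,0.278,0.48],[544,142,-45,0.278,0.48],[544,142,-45,0.278,0.48],[544,142,-45,0.278,0.48],[544,142,-45,0.278,0.48],[544,142,-45,0.278,0.48],[544,142,-45,0.278,0.48],[544,142,-45,0.278,0.48],[544,142,-45,0.278,0.48],[544,142,-45,0.278,0.48],[544,142,-45,0.278,0.48]]'; python3 -c "
from h import *
go(642,267,100,75.3)"
```

```text
time_s: 16.0
ee_pos: [617.2, 164.3, 173.4]
tcp_rot: [3.141, 0.0, 1.312]
ft_force: [0.8, -0.1, 0.2]
opening: 0.481
t 16.0 pos [617.2 164.3 173.4] rpy [180.    0.   75.2] open 0.481 F [ 0.8 -0.1  0.2]
shift [105.7  -2.3  73.3] turn -0.002 | j [ 0.24  0.51 -0.78  1.47  0.37  1.31 -0.83]
```

```bash
python3 -m pendant '[[105,-2,0,0,0.48],[105,-2,0,0,0.48],[105,-2,20,0,0.48],[105,-2,60,0,0.48],[105,-2,90,0,0.48],[105,-2,90,0,0.48],[105,-2,90,0,0.48]]';  python3 - <<'E'
from h import *
from rig import bot,imaging
s=bot.sense()
d=imaging.get_image("wrist"); cv2.imwrite("pics/w7.png",d["image"][:,:,::-1])
im=cv2.cvtColor(d["image"],cv2.COLOR_RGB2HSV)
go(642,267,3,75.3)
E
```

```text
time_s: 16.58
ee_pos: [641.1, 263.9, 82.3]
tcp_rot: [-3.139, 0.002, 1.313]
ft_force: [0.5, 0.1, 0.5]
opening: 0.479
t 16.63 pos [642.3 264.4  84.6] rpy [180.   -0.   75.2] open 0.48 F [-0.8  0.5  1.3]
shift [ 2.4 -0.9 81.6] turn -0.002 | j [ 0.03  0.7  -0.74  1.38  0.48  1.23 -1.  ]
```

View pics/w7.png

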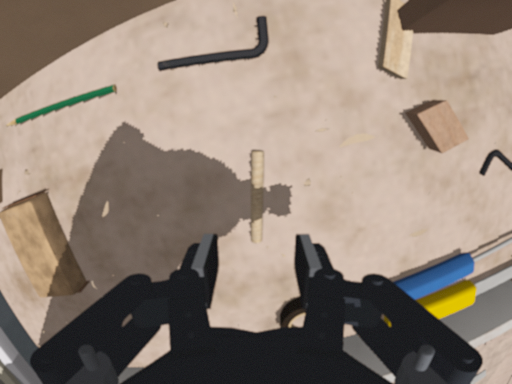

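```bash
python3 - <<'E'
from h import *
from rig import bot,imaging
s=bot.sense();d=imaging.get_image("wrist")
im=d["image"];cv2.imwrite("pics/w7c.png",cv2.resize(im[140:260,200:320,::-1],None,fx=4,fy=4,interpolation=cv2.INTER_CUBIC))
a=wplane(d,s,257.5,150.5,6);b=wplane(d,s,257.5,242.5,6);c=(a+b)/2;print(a,b,np.linalg.norm(a-b),np.degrees(np.arctan2(*(a-b)[1::-1])))
go(*c[:2],2.5,75.3)
E
```

```text
[653.79649    303.19241518   6.        ] [634.25292822 228.77124848   6.        ] 76.94453105889663 75.28593023551576
t 16.68 pos [642.9 264.7  85.8] rpy [ 1.799e+02 -1.000e-01  7.520e+01] open 0.478 F [ 0.4 -0.8  0.3]
shift [ 1.3  0.6 83.3] turn -0.002 | j [ 0.03  0.7  -0.74  1.38  0.48  1.23 -1.  ]
```

View pics/w7c.png

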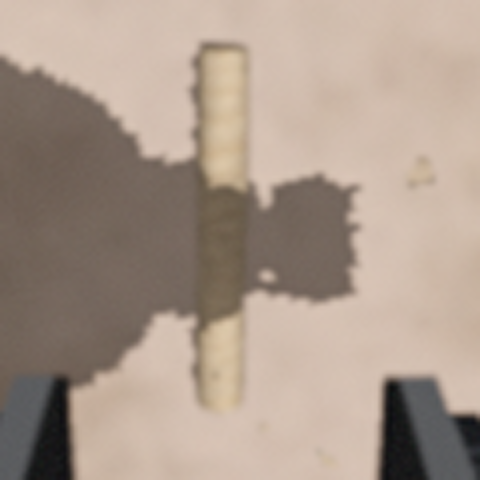

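```bash
python3 -m pendant '[[1.3,0.5,40,0,0.48],[1.3,0.5,70,0,0.48],[1.3,0.5,83,0,0.48],[1.3,0.5,83,0,0.48],[1.3,0.5,83,0,0.48],[1.3,0.5,83,0,0],[1.3,0.5,83,0,0],[1.3,0.5,83,0,0],[1.3,0.5,83,0,0],[1.3,0.5,83,0,0],[1.3,0.5,83,0,0],[1.3,0.5,83,0,0]]' 30; python3 -m pendant '[[0,0,-40,0,0],[0,0,-80,0,0],[0,0,-120,0,0],[0,0,-140,0,0],[0,0,-140,0,0]]'; python3 - <<'E'
from h import *
from rig import bot,imaging
d=imaging.get_image("wrist"); cv2.imwrite("pics/w8.png",d["image"][:,:,::-1])
go(575,-279,150,91.2)
E
```

```text
time_s: 17.68
ee_pos: [643.4, 265.8, 1.9]
tcp_rot: [3.14, -0.001, 1.313]
ft_force: [-0.2, -1.3, 7.0]
opening: 0.099
time_s: 18.1
ee_pos: [644.7, 267.2, 147.1]
tcp_rot: [3.135, -0.006, 1.313]
ft_force: [-0.4, 0.8, 0.3]
opening: 0.1
t 18.15 pos [643.8 266.4 143.7] rpy [179.8  -0.2  75.2] open 0.107 F [ 0.1 -0.  -0.6]
shift [-544.9   72.7   -7.7] turn -0.279 | j [ 0.03  0.66 -0.76  1.33  0.45  1.32 -0.98]
```

View pics/w8.png

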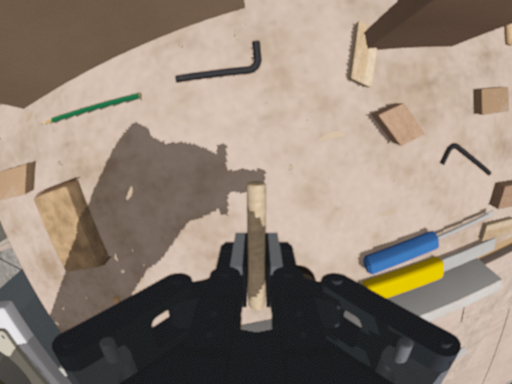

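```bash
python3 -m pendant '[[-498,60,0,-0.279,0],[-498,60,0,-0.279,0],[-498,60,0,-0.279,0],[-498,60,0,-0.279,0],[-498,60,0,-0.279,0],[-498,60,0,-0.279,0],[-498,60,0,-0.279,0],[-498,60,0,-0.279,0],[-498,60,0,-0.279,0],[-498,60,0,-0.279,0],[-498,60,0,-0.279,0],[-498,60,0,-0.279,0]]';  python3 - <<'E'
from h import *
from rig import bot,imaging
go(575,-279,50,91.2)
d=imaging.get_image("side"); cv2.imwrite("pics/s2.png",d["image"][:,:,::-1])
E
```

```text
time_s: 19.15
ee_pos: [572.3, -231.7, 139.1]
tcp_rot: [-3.14, -0.0, 1.592]
ft_force: [2.3, 0.0, -0.2]
opening: 0.106
t 19.15 pos [ 572.3 -231.7  139.1] rpy [-179.9   -0.    91.2] open 0.106 F [ 2.3  0.  -0.2]
shift [-47.4   1.8  89.1] turn -0.0 | j [ 0.89  0.49 -0.76  1.56  0.35  1.23  0.09]
```

View pics/s2.png

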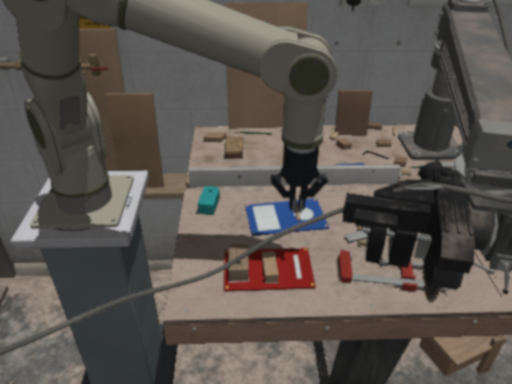

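```bash
python3 -m pendant '[[0,2,40,0,0],[0,2,80,0,0],[-15,2,90,0,0],[-25,2,90,0,0],[-35,2,90,0,0],[-41,2,90,0,0],[-47,2,90,0,0],[-47,2,90,0,0]]';  python3 - <<'E'
from h import *
from rig import bot,imaging
go(575,-279,11,91.2)
d=imaging.get_image("wrist"); cv2.imwrite("pics/w9.png",d["image"][:,:,::-1])
E
```

```text
time_s: 19.87
ee_pos: [577.4, -278.6, 51.8]
tcp_rot: [3.14, 0.002, 1.59]
ft_force: [0.3, 0.1, -0.3]
opening: 0.106
t 19.87 pos [ 577.4 -278.6   51.8] rpy [1.799e+02 1.000e-01 9.110e+01] open 0.106 F [ 0.3  0.1 -0.3]
shift [-0.3 -2.5 40.8] turn -0.002 | j [ 0.89  0.62 -0.7   1.57  0.43  1.1   0.11]
```

View pics/w9.png

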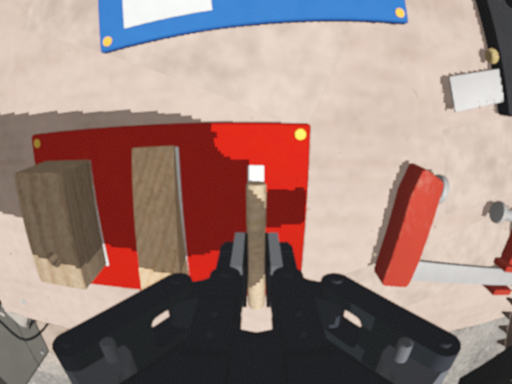

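```bash
python3 -m pendant '[[0,-0.5,20,0,0],[0,-0.5,35,0,0],[0,-0.5,40,0,0],[0,-0.5,41,0,0],[0,-0.5,41,0,0],[0,-0.5,41,0,0.3],[0,-0.5,41,0,0.3],[0,-0.5,41,0,0.3],[0,-0.5,41,0,0.3],[0,-0.5,20,0,0.3],[0,-0.5,-10,0,0.3],[0,-0.5,-40,0,0.3]]';  python3 - <<'E'
from h import *
from rig import bot,imaging
go(424,271,175,90)
d=imaging.get_image("wrist"); cv2.imwrite("pics/w10.png",d["image"][:,:,::-1])
E
```

```text
time_s: 20.92
ee_pos: [575.7, -276.2, 90.5]
tcp_rot: [-3.14, -0.001, 1.592]
ft_force: [0.4, -0.1, 1.2]
opening: 0.299
t 20.92 pos [ 575.7 -276.2   90.5] rpy [-1.799e+02 -1.000e-01  9.120e+01] open 0.299 F [ 0.4 -0.1  1.2]
shift [ 550.4 -140.1  -83.7] turn 0.021 | j [ 0.91  0.58 -0.72  1.55  0.4   1.17  0.13]
```

View pics/w10.png

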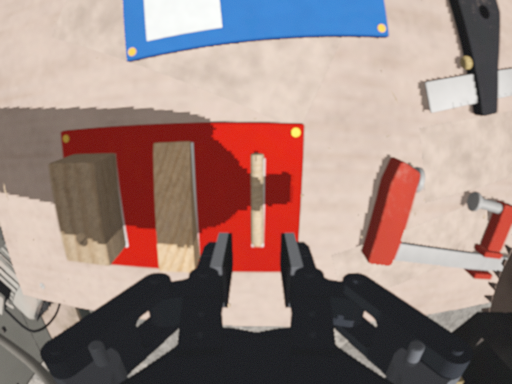

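```bash
python3 -m pendant '[[20,0,-40,0,0.8],[550,-140,-84,0.02,1],[550,-140,-84,0.02,1],[550,-140,-84,0.02,1],[550,-140,-84,0.02,1],[550,-140,-84,0.02,1],[550,-140,-84,0.02,1],[550,-140,-84,0.02,1],[550,-140,-84,0.02,1],[550,-140,-84,0.02,1],[550,-140,-84,0.02,1],[550,-140,-84,0.02,1]]'; python3 -c "
from h import *
go(424,270.6,100,89.5)"
```

```text
time_s: 21.97
ee_pos: [449.5, 182.8, 166.8]
tcp_rot: [3.14, 0.001, 1.572]
ft_force: [1.4, -0.5, -0.6]
opening: 1.001
t 21.97 pos [449.5 182.8 166.8] rpy [179.9   0.   90. ] open 1.001 F [ 1.4 -0.5 -0.6]
shift [ 87.9 -25.5  66.7] turn 0.009 | j [ 0.5   0.2  -1.05  1.86  0.19  1.19 -0.62]
```

```bash
python3 -m pendant '[[88,-25,0,0,1],[88,-25,0,0,1],[88,-25,0,0,1],[88,-25,40,0,1],[88,-25,67,0,1],[88,-25,67,0,1],[88,-25,67,0,1]]';  python3 - <<'E'
from h import *
from rig import bot,imaging
s=bot.sense();d=imaging.get_image("wrist"); cv2.imwrite("pics/w11.png",d["image"][:,:,::-1])
go(424,270.6,5,89.5)
E
```

```text
time_s: 22.55
ee_pos: [424.4, 269.0, 99.0]
tcp_rot: [-3.139, 0.0, 1.572]
ft_force: [0.1, 1.1, 1.0]
opening: 1.002
t 22.6 pos [425.4 269.5 100.4] rpy [180.   -0.   90.1] open 1.004 F [0.3 0.9 0.3]
shift [ 1.1 -1.4 95.4] turn 0.01 | j [ 0.25  0.36 -1.03  1.89  0.35  1.09 -0.92]
```

View pics/w11.png

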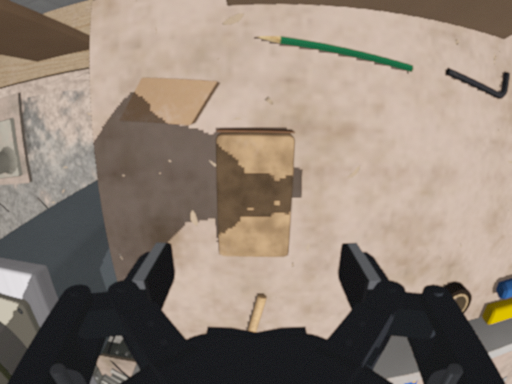

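```bash
python3 - <<'E'
from h import *
from rig import bot,imaging
s=bot.sense();d=imaging.get_image("wrist")
for z in (31,28):
    w=np.array([wplane(d,s,*p,z)[:2] for p in((218,135),(294,136),(290,255.5),(220,255))]);print(w.round(1).tolist(),w.mean(0))
E
```

```text
[[398.4, 322.8], [453.0, 322.2], [453.7, 225.4], [396.3, 225.8]] [425.31667303 274.058156  ]
[[398.0, 322.5], [453.4, 321.9], [454.1, 223.7], [395.9, 224.0]] [425.30963081 273.03084005]
```

```bash
python3 -m pendant '[[2,0,40,0,1],[2,0,75,0,1],[2,0,96,0,1],[2,0,96,0,1],[2,0,96,0,1],[2,0,96,0,0.5],[2,0,96,0,0.5],[2,0,96,0,0.5],[2,0,96,0,0.5],[2,0,96,0,0.5],[2,0,96,0,0.5],[2,0,96,0,0.5]]' 35; python3 -m pendant '[[0,0,-40,0,0.5],[0,0,-80,0,0.5],[0,0,-120,0,0.5],[0,0,-150,0,0.5],[0,0,-150,0,0.5]]'; python3 - <<'E'
from h import *
from rig import bot,imaging
d=imaging.get_image("wrist"); cv2.imwrite("pics/w12.png",d["image"][:,:,::-1])
go(510.5,-93,155,97)
E
```

```text
time_s: 23.65
ee_pos: [426.5, 271.7, 5.5]
tcp_rot: [3.139, -0.001, 1.571]
ft_force: [-2.8, -1.7, 11.2]
opening: 0.67
time_s: 24.07
ee_pos: [427.6, 273.4, 160.3]
tcp_rot: [3.132, -0.003, 1.572]
ft_force: [0.2, 0.8, 0.6]
opening: 0.67
t 24.12 pos [426.9 272.3 157.3] rpy [ 1.796e+02 -1.000e-01  9.000e+01] open 0.674 F [ 0.5 -0.4 -1.1]
shift [-365.3   83.3    2.3] turn -0.122 | j [ 0.3   0.29 -1.08  1.83  0.28  1.18 -0.87]
```

View pics/w12.png

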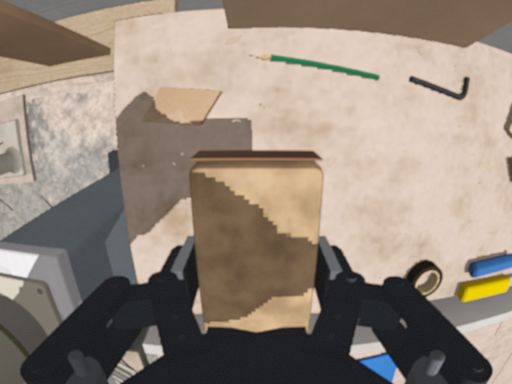

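```bash
python3 -m pendant '[[-365,83,0,-0.122,0.5],[-365,83,0,-0.122,0.5],[-365,83,0,-0.122,0.5],[-365,83,0,-0.122,0.5],[-365,83,0,-0.122,0.5],[-365,83,0,-0.122,0.5],[-365,83,0,-0.122,0.5],[-365,83,0,-0.122,0.5],[-365,83,0,-0.122,0.5],[-365,83,0,-0.122,0.5],[-365,83,0,-0.122,0.5],[-365,83,0,-0.122,0.5]]';  python3 -m pendant '[[0,0,40,0,0.5],[0,0,80,0,0.5],[0,0,115,0,0.5],[0,0,115,0,0.5],[0,0,115,0,0.5]]'; python3 - <<'E'
from h import *
from rig import bot,imaging
s=bot.sense();d=imaging.get_image("wrist"); cv2.imwrite("pics/w13.png",d["image"][:,:,::-1])
go(510.5,-93,14,97)
E
```

```text
time_s: 25.12
ee_pos: [508.1, -93.8, 152.9]
tcp_rot: [-3.141, -0.001, 1.693]
ft_force: [-0.5, 0.2, -0.6]
opening: 0.675
time_s: 25.53
ee_pos: [507.5, -91.9, 38.0]
tcp_rot: [-3.139, -0.002, 1.696]
ft_force: [0.7, -1.1, 0.4]
opening: 0.674
t 25.58 pos [509.1 -92.4  39.8] rpy [180.   -0.   97.2] open 0.672 F [1.1 0.8 0.4]
shift [-0.7  1.3 25.8] turn 0.003 | j [ 0.82  0.43 -0.85  1.91  0.39  0.97 -0.08]
```

View pics/w13.png

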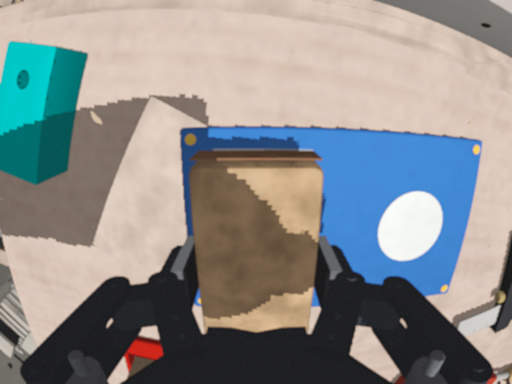

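```bash
python3 -m pendant '[[-0.5,1,10,0,0.5],[-0.5,1,20,0,0.5],[-0.5,1,26,0,0.5],[-0.5,1,26.5,0,0.5],[-0.5,1,26.5,0,0.85],[-0.5,1,26.5,0,0.85],[-0.5,1,26.5,0,0.85],[-0.5,1,26.5,0,0.85],[-0.5,1,10,0,0.85],[-0.5,1,-20,0,0.85],[-0.5,1,-60,0,0.85],[-0.5,1,-100,0,0.85]]';  python3 - <<'E'
from h import *
from rig import bot,imaging
s=bot.sense();d=imaging.get_image("wrist"); cv2.imwrite("pics/w14.png",d["image"][:,:,::-1])
go(654,137,160,90)
E
```

```text
time_s: 26.58
ee_pos: [508.8, -93.7, 139.3]
tcp_rot: [-3.14, -0.001, 1.694]
ft_force: [0.7, -1.4, 0.2]
opening: 0.847
t 26.63 pos [513.  -93.7 147.3] rpy [179.6   0.2  97.1] open 0.849 F [5.7 0.6 7.3]
shift [211.4 168.6 -12.1] turn 0.124 | j [ 0.91  0.29 -0.93  1.81  0.25  1.16  0.02]
```

View pics/w14.png

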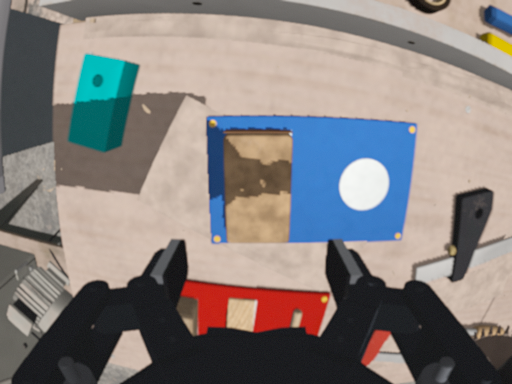

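```bash
python3 -m pendant '[[211,169,-25,0.124,0.9],[211,169,-25,0.124,0.9],[211,169,-25,0.124,0.9],[211,169,-25,0.124,0.9],[211,169,-25,0.124,0.9],[211,169,-25,0.124,0.9],[211,169,-25,0.124,0.9],[211,169,-25,0.124,0.9],[211,169,50,0.124,0.9],[211,169,50,0.124,0.9],[211,169,50,0.124,0.9]]';  python3 - <<'E'
from h import *
from rig import bot,imaging
s=bot.sense();d=imaging.get_image("wrist"); cv2.imwrite("pics/w15.png",d["image"][:,:,::-1])
go(654,137,4,90)
E
```

```text
time_s: 27.55
ee_pos: [648.0, 134.1, 81.3]
tcp_rot: [-3.132, 0.003, 1.57]
ft_force: [-1.0, -0.6, -1.5]
opening: 0.901
t 27.6 pos [649.4 134.7  85.1] rpy [-1.796e+02  1.000e-01  8.990e+01] open 0.9 F [1.4 0.1 0.7]
shift [ 2.4  5.1 81.1] turn -0.001 | j [ 0.3   0.68 -0.83  1.47  0.51  1.23 -0.6 ]
```

View pics/w15.png

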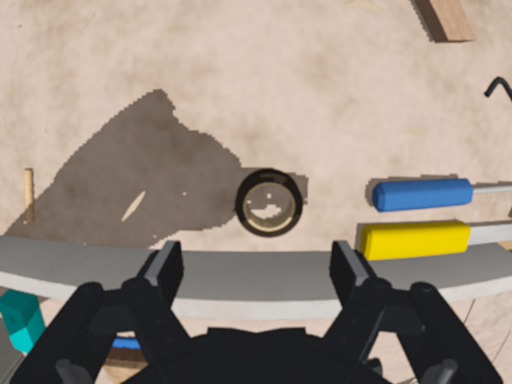

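```bash
python3 - <<'E'
from h import *
from rig import bot,imaging
s=bot.sense();d=imaging.get_image("wrist")
print(wplane(d,s,270,204,19),wplane(d,s,236,204,19),wplane(d,s,303,204,19),wplane(d,s,270,238,19),wplane(d,s,270,170,0))
print('yellow',wplane(d,s,360,242,15),'blue',wplane(d,s,373,196,15))
go(654,137,4,90)
E
```

```text
[659.77268974 136.6766856   19.        ] [634.3256036  136.62778926  19.        ] [684.69076509 136.64096427  19.        ] [660.23029008 108.33513033  19.        ] [660.21956412 158.24760064   0.        ]
yellow [736.22447629 101.03049166  15.        ] blue [742.19442331 141.57542788  15.        ]
t 27.65 pos [650.9 135.5  88.2] rpy [-179.9    0.    89.9] open 0.903 F [-0.2  0.1  1.6]
shift [ 1.6  3.2 84.2] turn -0.001 | j [ 0.3   0.67 -0.83  1.47  0.51  1.23 -0.6 ]
```

```bash
python3 -m pendant '[[-1,5,30,0,0.9],[-1,5,60,0,0.9],[-1,5,84,0,0.9],[-1,5,84,0,0.9],[-1,5,84,0,0.9],[-1,5,84,0,0.4],[-1,5,84,0,0.4],[-1,5,84,0,0.4],[-1,5,84,0,0.4],[-1,5,84,0,0.4],[-1,5,84,0,0.4],[-1,5,84,0,0.4]]' 30; python3 -m pendant '[[0,0,-40,0,0.4],[0,0,-80,0,0.4],[0,0,-120,0,0.4],[0,0,-145,0,0.4],[0,0,-145,0,0.4]]'; python3 - <<'E'
from h import *
from rig import bot,imaging
d=imaging.get_image("wrist"); cv2.imwrite("pics/w16.png",d["image"][:,:,::-1])
go(614.8,-80.8,150,97)
E
```

```text
time_s: 28.65
ee_pos: [658.1, 135.4, 7.6]
tcp_rot: [3.138, -0.001, 1.569]
ft_force: [-1.4, 0.7, 8.2]
opening: 0.577
time_s: 29.07
ee_pos: [659.3, 136.6, 158.0]
tcp_rot: [3.131, -0.002, 1.57]
ft_force: [0.6, 1.1, 0.6]
opening: 0.574
t 29.12 pos [658.3 135.9 154.5] rpy [ 1.796e+02 -1.000e-01  8.990e+01] open 0.576 F [ 0.  -0.1 -0.9]
shift [-216.7  -43.3    3.9] turn -0.123 | j [ 0.3   0.62 -0.85  1.39  0.47  1.33 -0.56]
```

View pics/w16.png

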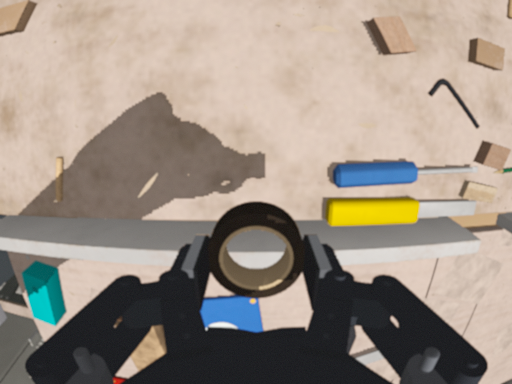

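```bash
python3 -m pendant '[[-216,-43,0,-0.123,0.4],[-216,-43,0,-0.123,0.4],[-216,-43,0,-0.123,0.4],[-216,-43,0,-0.123,0.4],[-216,-43,0,-0.123,0.4],[-216,-43,0,-0.123,0.4],[-216,-43,0,-0.123,0.4],[-216,-43,40,-0.123,0.4],[-216,-43,80,-0.123,0.4],[-216,-43,115,-0.123,0.4],[-216,-43,115,-0.123,0.4],[-216,-43,115,-0.123,0.4]]';   python3 - <<'E'
from h import *
from rig import bot,imaging
s=bot.sense();d=imaging.get_image("wrist"); cv2.imwrite("pics/w17.png",d["image"][:,:,::-1])
go(614.8,-80,16,97)
E
```

```text
time_s: 30.12
ee_pos: [612.2, -79.9, 33.5]
tcp_rot: [-3.139, -0.002, 1.694]
ft_force: [1.2, 0.2, 0.6]
opening: 0.576
t 30.17 pos [613.8 -80.   35.7] rpy [180.  -0.  97.] open 0.576 F [ 0.7 -0.4 -0.4]
shift [-0.1  1.  19.7] turn 0.001 | j [ 0.67  0.64 -0.82  1.64  0.52  1.09 -0.17]
```

View pics/w17.png

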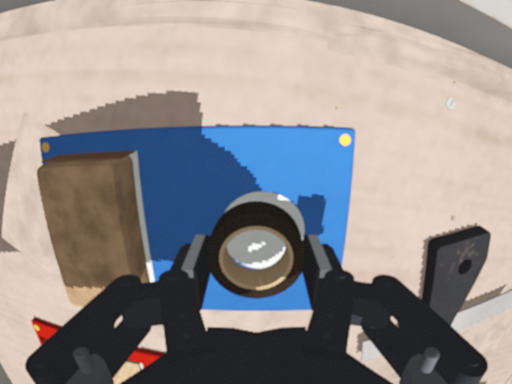

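```bash
python3 -m pendant '[[0,4,10,0,0.4],[0,4,18,0,0.4],[0,4,20,0,0.4],[0,4,20,0,0.4],[0,4,20,0,0.75],[0,4,20,0,0.75],[0,4,20,0,0.75],[0,4,20,0,0.75],[0,4,0,0,0.75],[0,4,-40,0,0.75],[0,4,-80,0,0.75],[0,4,-120,0,0.75]]';   python3 - <<'E'
from h import *
from rig import bot,imaging
s=bot.sense();d=imaging.get_image("wrist"); cv2.imwrite("pics/w18.png",d["image"][:,:,::-1])
go(614.8,-80,150,97)
E
```

```text
time_s: 31.17
ee_pos: [616.7, -80.3, 155.8]
tcp_rot: [-3.141, -0.0, 1.693]
ft_force: [0.7, -0.4, -0.7]
opening: 0.748
t 31.22 pos [620.4 -79.9 164.6] rpy [1.795e+02 1.000e-01 9.700e+01] open 0.746 F [3.3 0.1 6.6]
shift [ 0.6 -5.7 14.6] turn 0.0 | j [ 0.71  0.52 -0.89  1.52  0.41  1.29 -0.1 ]
```

View pics/w18.png

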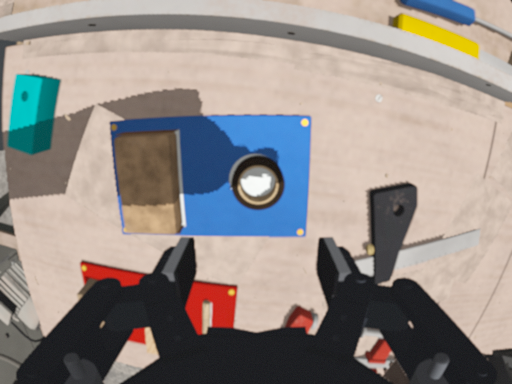

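Tape covers its disc. I'll withdraw the arm to the side and check all placings with the top view.

```bash
python3 -m pendant '[[0,0,-40,0,0.75],[320,-60,-60,0,0.75],[320,-60,-60,0,0.75],[320,-60,-60,0,0.75],[320,-60,-60,0,0.75],[320,-60,-60,0,0.75],[320,-60,-60,0,0.75],[320,-60,-60,0,0.75],[320,-60,-60,0,0.75],[320,-60,-60,0,0.75],[320,-60,-60,0,0.75]]';   python3 - <<'E'
from h import *
from rig import bot,imaging
d=imaging.get_image("top"); np.savez("pics/top3.npz",**d); im=d["image"][:,:,::-1]; cv2.imwrite("pics/t3.png",im)
cv2.imwrite("pics/t3c.png",cv2.resize(im[120:245,230:375],None,fx=5,fy=4.8,interpolation=cv2.INTER_CUBIC) if 0 else cv2.resize(im[125:240,230:375],None,fx=5,fy=5,interpolation=cv2.INTER_CUBIC))
go(0,0,0,0)
E
```

```text
time_s: 32.13
ee_pos: [517.5, 232.2, 214.5]
tcp_rot: [3.141, -0.0, 1.698]
ft_force: [1.0, -0.5, 0.1]
opening: 0.749
t 32.18 pos [518.5 230.1 214.2] rpy [180.    0.   97.1] open 0.752 F [ 0.4 -1.2  0.1]
shift [-164.3 -543.   214.2] turn 1.694 | j [ 0.33  0.39 -1.03  1.6   0.34  1.35 -0.62]
```

View pics/t3c.png

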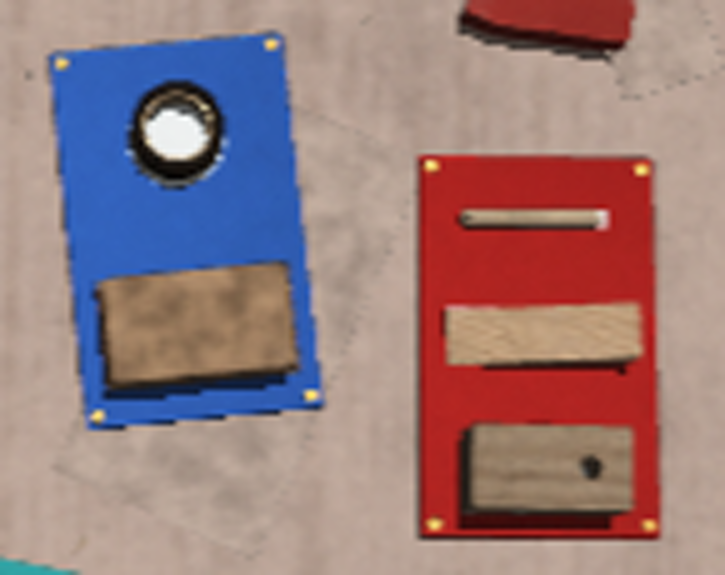

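View pics/t3.png

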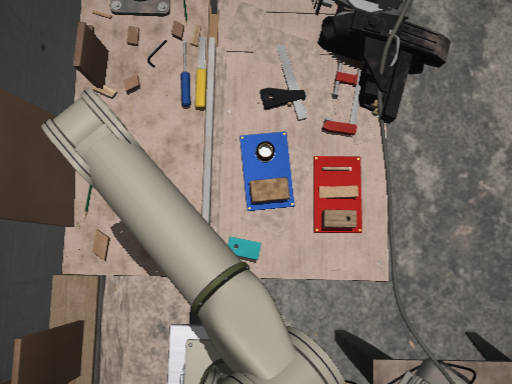

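```bash
python3 - <<'E'
from h import *
d=dict(np.load("pics/top3.npz"))
q=lambda U,V,z: onplane(d,230+(U+.5)/5-.5,125+(V+.5)/5-.5,z)[:2]
for n,o,yaw in(('red',(506.2,-281),1.2),('blue',(565,-87),7.0)):
    c,s=np.cos(np.radians(yaw)),np.sin(np.radians(yaw)); L=lambda p:np.array([c*(p[0]-o[0])+s*(p[1]-o[1]),-s*(p[0]-o[0])+c*(p[1]-o[1])])
    items={'red':[('stop',((472,425),(632,425),(633,512),(471,512)),(46,)*4),('wedge',((445,307),(640,303),(641,358),(446,364)),(9,34,34,9) if 0 else (34,9,9,34)),('dowel',((462,212),(597,212),(597,228),(462,228)),(15,)*4)],
     'blue':[('sand',((97,283),(287,264),(298,368),(110,386)),(39,)*4),('tape',((133,83),(221,83),(221,173),(133,173)),(27,)*4)]}[n]
    for k,pts,zs in items:
        for zz in ((zs,tuple(sorted(zs))) if k=='wedge' else (zs,)):
            if k=='wedge' and zz!=zs: zz=(9,34,34,9)
            w=np.array([L(q(*p,z)) for p,z in zip(pts,zz)]); e=(w[0]+w[3]-w[1]-w[2])/2
            print(n,k,w.mean(0).round(1),'len',np.linalg.norm(e).round(1),'ang from y',np.degrees(np.arctan2(-e[0],e[1])).round(1))
hs=cv2.cvtColor(d["image"],cv2.COLOR_RGB2HSV)
E
```

```text
red stop [-71.3   2.7] len 84.9 ang from y 0.2
red wedge [4.2 0.1] len 111.1 ang from y 3.6
red wedge [4.1 1.1] len 100.4 ang from y -0.3
red dowel [67.2  5.2] len 73.9 ang from y 0.3
blue sand [-58.2   1. ] len 100.8 ang from y 0.1
blue tape [51.8 -0.1] len 47.6 ang from y -5.4
```

```bash
python3 -m pendant '[[-200,0,0,0,0.75],[-200,0,0,0,0.75],[-200,0,0,0,0.75],[-200,0,0,0,0.75],[-200,0,0,0,0.75],[-200,0,0,0,0.75],[-200,0,0,0,0.75],[-200,0,0,0,0.75],[-200,0,0,0,0.75]]';   python3 - <<'E'
from h import *
from rig import bot,imaging
d=imaging.get_image("top"); im=d["image"][:,:,::-1]; a=np.load("pics/top0.npz")["image"][:,:,::-1]
cv2.imwrite("pics/sd.png",cv2.resize(np.hstack([a[195:245,150:215],im[195:245,150:215]]),None,fx=6,fy=6,interpolation=cv2.INTER_CUBIC))
d=imaging.get_image("wrist"); cv2.imwrite("pics/w19.png",d["image"][:,:,::-1])
go(0,0,0,0)
E
```

```text
time_s: 32.93
ee_pos: [542.9, 31.9, 214.4]
tcp_rot: [3.141, -0.0, 1.694]
ft_force: [0.5, -0.2, -0.3]
opening: 0.753
t 33.03 pos [542.9  32.4 214.4] rpy [180.   -0.   97.1] open 0.752 F [-0.5  0.7  0. ]
shift [  34.9 -542.8  214.3] turn 1.695 | j [ 0.7   0.31 -1.    1.66  0.26  1.32 -0.22]
```

View pics/sd.png

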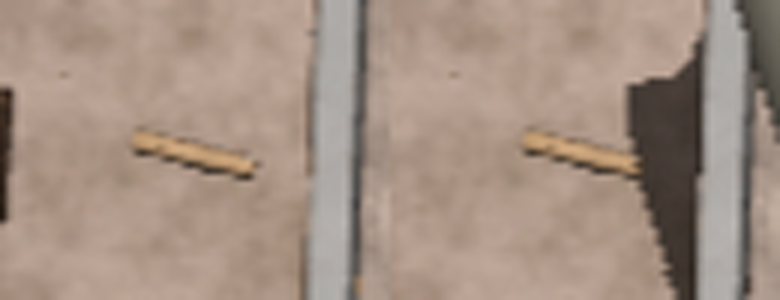

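View pics/w19.png

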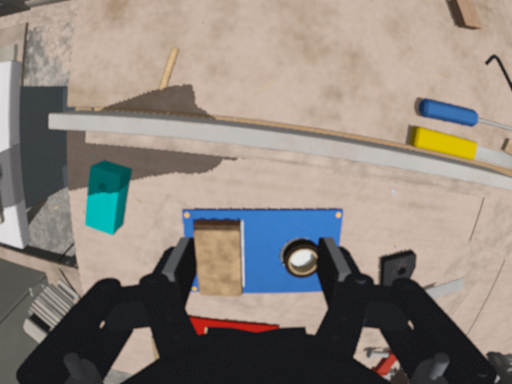

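The short dowel hasn't moved: it sits at the same pixels before and after. Everything is placed and the gripper is clear, so I'm handing in.

```bash
python3 -c "
from rig import sign_off
print(sign_off())"
```

```text
the job is handed in; nothing more can be done
None
```

Both kits are made up and the job is handed in at about 33 s of the 136 s allowed. Every part measured inside the 12 mm tolerance, but sign-off gave no verdict.

Each part was picked from the stock, carried over the rail and laid on its silhouette. I regripped the stop block once to move it 5 mm, because it first landed about 5 mm off.

Offsets from the silhouettes in the last top view, in each board's own axes:

| Part | Board | x offset (mm) | y offset (mm) |
|---|---|---|---|
| Stop block | red | -1 | +3 |
| Wedge | red | -1 | +1 |
| Long dowel | red | -3 | +5 |
| Sanding block | blue | -3 | +1 |
| Tape roll | blue | +2 | 0 |

- **Angles:** the four long parts were within 0.5° of their silhouettes.
- **Short dowel:** it shows at the same pixels before and after. One end of it was in the arm's shadow in the last view.
- **Gripper:** it ended open and clear of everything, at about 214 mm height.
- **Camera disagreement:** the top and wrist cameras differed by 2–6 mm on some positions. Of the five parts, the long dowel's y has the least margin.

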